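Run a sample into the measuring chamber and re-lock the index plunger

ROBOT

A 6-joint arm with a two-finger parallel gripper is mounted at the origin on a cart in front of the work surface, level with it; the furniture and walls round the work are solid. World frame = base frame: x ahead of the robot, y to its left, z up, the work surface at z = 0. Lengths are in m, angles in rad, forces in N, time in s.
With the tool pointing down it reaches from about 0.225 to 0.875 m from the base axis. Payload 3.4 kg.
Tool frame: the origin (TCP) lies at the very end of the fingers, on their centre line; the grasp point (between the pads) lies 19 mm behind it; z points along the fingers, y is the direction in which the jaws open and shut (so a half turn about z gives the same grasp; the last joint's range is limited). The gripper opens to 85 mm and grips with 20 to 120 N. Pads are 22 mm wide; open, the fingers measure 114 mm over their backs; the gripper's body (76 mm by 85 mm) begins 54 mm behind the grasp point. The pads swing forward as they close: fully open they stand 13 mm farther back than shut.
Start: joints at [1.192, 0.276, 1.505, -0, 1.361, -0.121], TCP at [0.147, 0.556, 0.196] pointing down, gripper open.
Joint ranges: [-2.89, 2.89], [-0.75, 2.08], [0.22, 2.7], [-1.18, 4.32], [0.11, 2.71], [-2.7, 2.7]. Speed limits (rad/s): [2.57, 2.57, 3.14, 3.14, 3.14, 3.14].

INTERFACE

Orientations are given as a unit quaternion [w, x, y, z].
In Python, from rig import manip gives the robot as it stands. The module is installed in compiled form; this text tells all that it offers.
- The arm moves only by the tool carry_out, never from a script. Its argument "moves" is one flat list of numbers, 5 for each row, row after row: the opening in per cent of the stroke, from 0 (shut) to 100 (fully open), then the shift along the world's x, y, z in cm, then the turn about the world's z in rad. A call has exactly 10 rows; each row shifts and turns the commanded pose from where the row before left it; what a row does not reach is not made up. A row lasts 1/10 s, in which the tool goes at most 50 mm and 8.59 degrees, less where a joint would pass 70% of its speed; a pose out of reach is approached as far as the arm can. A call is refused whole if a number of a shift passes 5 or a number of a turn 0.15, either way. A call with a gripper value outside its range is refused whole. The fingers move at their own pace and stop on an object; "squeeze" is the grip in N (left out, the last holds). Time passes only in rows, so rows that do not move let the fingers close, or fill a call up. It gives the time, the measured TCP pose, the force and the opening at its end, in the units of the state.
- manip.get_state(): the state, without advancing time (a new reading comes with each control period).
- manip.get_image(name): name is "scene" or "side" or "wrist"; returns the picture (420x560x3 uint8, red, green, blue); there is no depth.
- manip.camera_info(name): a dict with "fov_y" (degrees; the focal length in pixels is half the picture's height over the tangent of half this angle, whatever the lens; pixels are square), "cx", "cy" (the principal point, pixels), "rvec" (rotation vector, rad) and "tvec" (3), from world to camera coordinates, as OpenCV has them; the wrist camera has in their place "hand_eye" (4x4, takes a point from camera to tool coordinates, whose origin is the TCP and whose axes are the flange's). Camera axes: x right, y down, z forward; pixel columns grow to the right and rows downward; lengths in m; the calibration is good to about 2 mm. The wrist camera is an equidistant fisheye: a pixel r from the principal point sees the ray r / f radians off the axis. A picture is of the moment at which its call begins: read the wrist's pose just before it. camera_info takes no time and is no camera call.
- manip.sign_off(): hands the job in, once; it reports no verdict.
The state is a dict: "clock": time; "qpos": joint angles; "qd": joint speeds; "effort": joint torques, N m; "position": TCP position; "ee_rot": TCP orientation; "contact_force": force on the tool from outside, world axes, zero at the start; "moment": the same for the moment, N m; "width": finger opening in m.
Only numpy, scipy, OpenCV 4.12 (cv2) and the standard library are available. Lean on these libraries where they do the work, as an engineer would, in place of code of your own. Each camera call takes 0.05 s, during which the arm holds its last target. There are 200 camera calls.

TASK

Bring the beaker into the measuring chamber and lock the tray there: pull up the sprung T-handle, give it a quarter turn so that it stays parked in its raised rest notch, and run the tray in by its bow handle. Then turn the T-handle back and shift the tray until you feel the pin snap fully home in the tray's measuring notch, which is clamped somewhere near the nominal position and must be found by touch. Leave the beaker standing on its stand and the things round about where they are.

Things in the scene. Friction and masses are not known exactly. Their poses are not given: they have to be found in the camera images.
- changer: Fixed sample changer, 490 x 205 mm base plate. Origin on the worktop, axes: x along the tray's travel (away from the robot, into the chamber), y to the left, z up. Grey measuring chamber (145 x 170 mm, 178 mm high, black detector 54 mm high on its roof) from x = +105 to +250 mm, y = -85 to +85 mm, mouth towards -x. Steel plunger bracket on the left: plunger axis upright at x = -60, y = +75 mm; its round slotted collar (39 mm across) ends at z = 84 mm.
- tee_grip (a point): Centre of the black T-handle's bar: 66 mm long along this point's x, 15 mm thick (y), 24 mm high (z), 117 mm above the worktop when the pin is home. The bar is gripped across its thickness. It turns about the upright plunger axis, which passes through this point, and rises with the pin.
- pin (a joint): Height of the sprung pin and T-handle (m): 0 = pin fully home in a notch of the tray, 0.007 to 0.008 = pin riding on top of the tray's notch bar, 0.0105 to 0.011 = parked in the rest notch; from 0.014 up the T-handle's ridge is clear of the collar and the handle can be turned; stop at 0.021. The spring pulls it down with 7 N at 0, 14 N at the top.
- tee (a joint): Angle of the T-handle (rad) about the vertical, growing anticlockwise from above: 0 = locking direction (bar along the changer's x, ridge in the deep slot), 1.57 = parked direction (bar across, ridge in the 3 mm deep rest notch). Stops at -0.12 and 1.69; both slots have 0.1 rad of play.
- tray_handle (a point): Middle of the tray's bow handle: a black round bar 14 mm thick and 86 mm long along the changer's y, 100 mm above the worktop, on two upright steel posts 12 mm thick, 34 mm to either side of this point. At changer x = -185, y = -6 mm when the tray is in the loading position. Moves with the tray.
- tray (a joint): Travel of the tray (m): 0 = loading position, where it starts, locked by the pin (about 1.5 mm of play); grows into the chamber. The measuring notch lies nominally at 0.130 but its plate may be clamped up to 0.006 to either side; the pin (10 mm thick, rounded nose) falls 8 mm into it (13 mm wide) and stops the tray. End stop at 0.148, beyond the notch. Sliding friction about 2 to 3 N, 5 to 8 N with the pin riding on the bar.
- stand (a point): Middle of the square sample stand on the tray (inside of the rim 88 mm, rim 6 mm high), on the tray's top 32 mm above the worktop. At changer x = +45, y = 0 mm when the tray is at 0.
- beaker_mid (a point): Centre, half-way up, of the loose glass beaker (73 x 83 mm, 98 mm high) that stands on the sample stand. z is its own upright axis.
- timer: Bystander: flat timer 62 x 62 x 18 mm, origin under its middle.
- wash_bottle: Bystander: wash bottle with a bent spout, 68 mm across, 227 mm high, origin under its middle.
- jar_plain: Bystander: round jar with a screw cap, 77 mm across, 161 mm high, origin under its middle.
Mind the look-alikes: they are no part of the job. There is more than one size of the part that bears beaker_mid; the job needs the middle-sized.

How it is judged:
By the outcome, as a careful person would: the job done as asked, in the order asked, and still so for the second after the job is handed in, with the robot touching nothing.
It also fails if it takes over 64 s, if anything falls off the work surface, if the arm or the gripper's body presses on something with over 40 N, if the wrist force passes 120 N, or if a joint passes its speed limit or range.

## Working session

There is one attempt and no reset: what is moved stays moved. The work goes in short steps, Python scripts to look and compute and a tool call to move; the robot and the scene stay as the last step left them, time stands still between calls to the robot, and variables do not carry over. Pictures are saved under pics/ and viewed, about 8 in all and at most 12, crops included, and the job is handed in when it is done.

Besides the shell and the picture viewer there is one more tool, called after "Request:" as name(argument=value, ...), one argument or row to a line, values as JSON. carry_out: Moves the arm, as the interface text tells. Its arguments: {"type":"object","properties":{"moves":{"type":"array","items":{"type":"number"}},"squeeze":{"type":"number"}},"required":["moves"]}

```bash
mkdir -p pics
python3 - <<'E'
from rig import manip
import cv2,numpy as np
for n in("scene","side"):
    cv2.imwrite(f"pics/{n}0.png",manip.get_image(n)[:,:,::-1])
    print(n,manip.camera_info(n))
s=manip.get_state();print(s)
print(manip.camera_info("wrist"))
E
```

```text
scene {'fov_y': 54.9622084642339, 'cx': 277.5222272474481, 'cy': 209.30764896581553, 'rvec': array([ 1.97129823, -0.79145577,  0.46301792]), 'tvec': array([-0.37619192,  0.31271503,  0.76622966])}
side {'fov_y': 48.175642759972625, 'cx': 283.8346489735228, 'cy': 208.6037740734533, 'rvec': array([ 0.03471641,  2.6318292 , -1.70591026]), 'tvec': array([0.59439932, 0.05494567, 1.29957638])}
{'clock': 0.1, 'qpos': array([ 1.19202250e+00,  2.76514880e-01,  1.50600385e+00, -3.23216502e-06,
        1.36073008e+00, -1.20984685e-01]), 'qd': array([ 0.00146124, -0.00180242, -0.00215351,  0.00038921, -0.00037739,
        0.00172171]), 'effort': array([ 1.66135160e-03, -4.17700839e+01, -2.46402651e+01,  1.11639542e-04,
        5.82623339e-03, -2.38063052e-05]), 'position': array([0.14638915, 0.55549466, 0.19483697]), 'ee_rot': array([-2.03241726e-04,  1.28537580e-01,  9.91704293e-01, -8.02750681e-04]), 'contact_force': array([ 0.32590285, -0.05810283,  0.46238326]), 'moment': array([-0.01284546, -0.01184302,  0.02742931]), 'width': 0.08540948125484273}
{'fov_y': 65.70646984690485, 'cx': 277.79014417888277, 'cy': 209.9377076215831, 'hand_eye': array([[ 1.17868622e-04, -9.45640837e-01, -3.25212845e-01,
         8.45060275e-02],
       [ 9.99999992e-01,  1.25185915e-04, -1.57525323e-06,
        -8.91999725e-04],
       [ 4.22016914e-05, -3.25212842e-01,  9.45640844e-01,
        -1.76338702e-01],
       [ 0.00000000e+00,  0.00000000e+00,  0.00000000e+00,
         1.00000000e+00]])}
```

View pics/scene0.png

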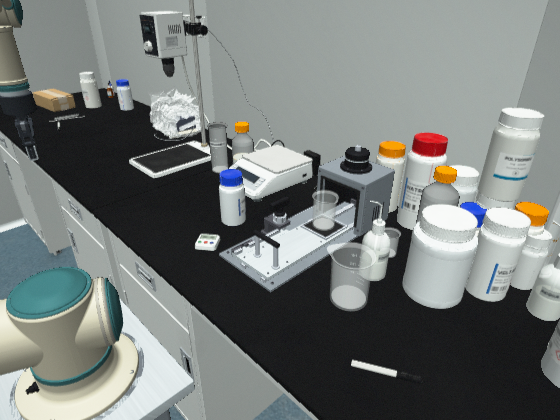

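View pics/side0.png

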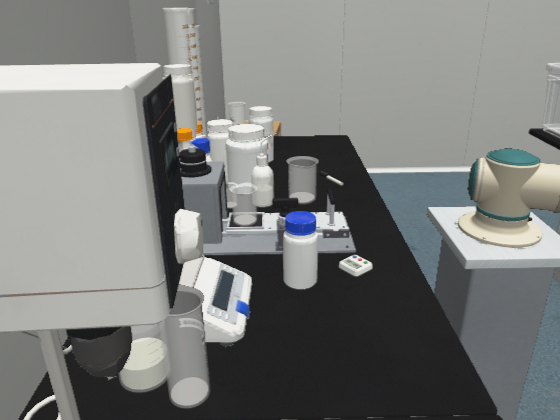

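The scene picture shows the changer with its near-left base corner at (220,251), near-right corner at (271,291), T-handle at (278,212) and bow handle at (267,243). The side picture shows the timer at (355,265) and the jar at (300,250).

```bash
cat > h.py <<'E'
import numpy as np,cv2
from rig import manip
from scipy.spatial.transform import Rotation as R
def ray(name,px):
    c=manip.camera_info(name);f=210/np.tan(np.radians(c['fov_y']/2))
    d=np.array([(px[0]-c['cx'])/f,(px[1]-c['cy'])/f,1.]);Rm=cv2.Rodrigues(c['rvec'])[0]
    return -Rm.T@c['tvec'],Rm.T@d
def at(name,px,z):
    o,d=ray(name,px);return o+d*(z-o[2])/d[2]
def wat(px,z,s):
    c=manip.camera_info('wrist');f=210/np.tan(np.radians(c['fov_y']/2))
    u=np.array([px[0]-c['cx'],px[1]-c['cy']]);r=np.hypot(*u);t=r/f
    d=np.r_[u/max(r,1e-9)*np.sin(t),np.cos(t)]
    q=np.array(s['ee_rot']);Rt=R.from_quat(q[[1,2,3,0]]).as_matrix();H=c['hand_eye']
    o=Rt@H[:3,3]+s['position'];d=Rt@H[:3,:3]@d
    return o+d*(z-o[2])/d[2]
E
python3 - <<'E'
from h import *
for p,z in(((220,251),0.005),((271,291),.005),((278,207),.129),((268,240),.1),((258,236),.107),((278,246),.107),((207,248),0)): print(p,at('scene',p,z).round(3))
s=manip.get_state();print(R.from_quat(s['ee_rot'][[1,2,3,0]]).as_matrix().round(3))
im=manip.get_image('scene')[130:300,190:410];cv2.imwrite('pics/c1.png',cv2.resize(im,None,fx=3.6,fy=3.5,interpolation=2)[:,:,::-1])
E
```

```text
(220, 251) [0.43  0.132 0.005]
(271, 291) [ 0.419 -0.084  0.005]
(278, 207) [0.562 0.041 0.129]
(268, 240) [ 0.467 -0.023  0.1  ]
(258, 236) [ 0.454 -0.001  0.107]
(278, 246) [ 0.46  -0.066  0.107]
(207, 248) [0.416 0.174 0.   ]
[[-0.967  0.255 -0.001]
 [ 0.255  0.967 -0.002]
 [ 0.    -0.002 -1.   ]]
```

View pics/c1.png

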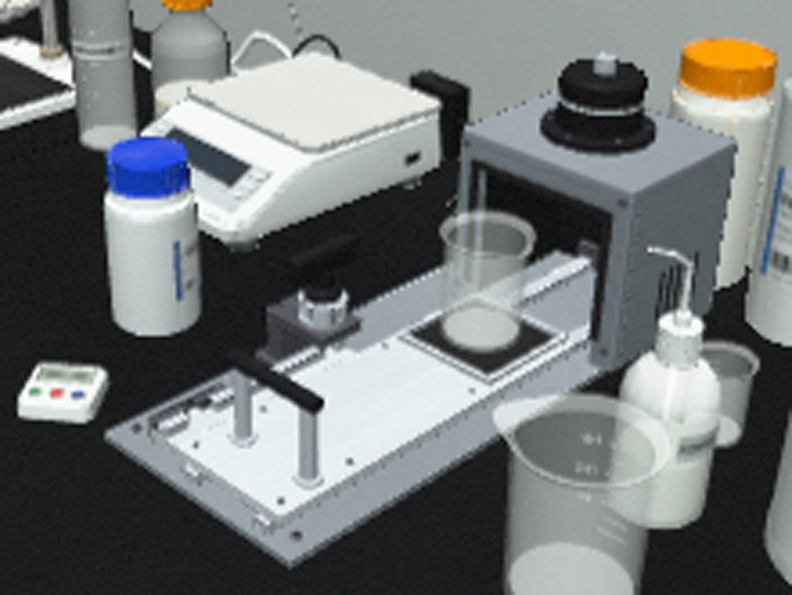

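The crop shows the T-bar's centre at about full-image (279,204), along the changer. The bow handle's middle is at (267,239), and the beaker stands on the tray. I'll move above the changer for a wrist view.

Request:
carry_out(
  moves=[100,1,-1,2,0.02,100,1.5,-2,2,0.02,100,2,-3,2,0.02,100,2,-3,2,0.02,100,2,-3,2,0.02,100,2,-3,1.5,0.02,100,2,-3,1,0.02,100,2,-3,1,0.02,100,2,-3,0,0.02,100,2,-3,0,0.02],
)

```text
clock: 1.15
position: [0.3322, 0.2848, 0.3309]
ee_rot: [0.0, 0.028, 1.0, 0.0]
contact_force: [0.7, 0.5, 0.1]
width: 0.0855
```

Request:
carry_out(
  moves=[100,2,-3,0,0,100,2,-3,0,0,100,2,-3,0,0,100,2,-3,0,0,100,2,-3,0,0,100,2,-3,0,0,100,2,-3,0,0,100,1.5,-2,0,0,100,1,-1,0,0,100,0,0,0,0],
)

```text
clock: 2.15
position: [0.4974, 0.0452, 0.3299]
ee_rot: [-0.001, 0.03, 1.0, 0.0]
contact_force: [-0.4, -0.1, 0.6]
width: 0.0857
```

Run:
```python
from h import *
for p,z in(((278.9,203.7),.117),((267.2,239),.1)): print(p,at('scene',p,z).round(3))
s=manip.get_state();print({k:np.round(s[k],3) for k in('clock','qpos','position','ee_rot')})
im=manip.get_image('wrist');cv2.imwrite('pics/w1.png',im[:,:,::-1])
np.save('s1.npy',np.r_[s['position'],s['ee_rot']])
```

```text
(278.9, 203.7) [0.591 0.068 0.117]
(267.2, 239) [ 0.468 -0.019  0.1  ]
{'clock': np.float64(2.15), 'qpos': array([-0.049,  0.113,  1.392,  0.   ,  1.638, -1.56 ]), 'position': array([0.497, 0.045, 0.33 ]), 'ee_rot': array([-0.001,  0.03 ,  1.   ,  0.   ])}
```

View pics/w1.png

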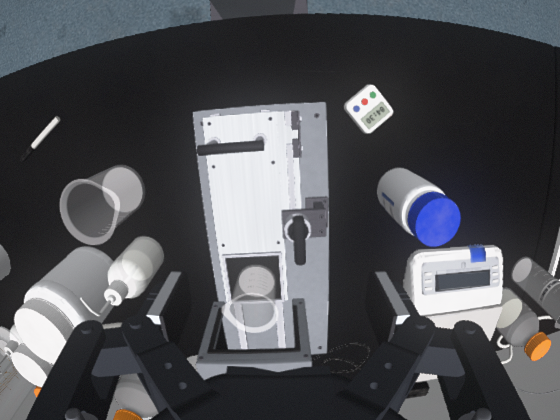

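The wrist view (image right = world +y) shows the handle bar from (198,149) to (264,145), and the T-bar from about (296,215) to (300,264). The plate's near corners are at (194,112) and (327,102), and its left edge ends at (327,354).

Run:
```python
from h import *
v=np.load('s1.npy');s=dict(position=v[:3],ee_rot=v[3:])
for n,p,z in(('h1',(198,149.5),.103),('h2',(264,145),.103),('t1',(296,215),.129),('t2',(300,264),.129),('c1',(194,112),.008),('c2',(327,102),.008),('c3',(327,354),.008)): print(n,wat(p,z,s).round(4))
im=cv2.imread('pics/w1.png');a=cv2.resize(im[95:275,185:335],None,fx=4,fy=3.3,interpolation=2);cv2.imwrite('pics/c2.png',a)
```

```text
h1 [ 0.464  -0.0551  0.103 ]
h2 [0.4648 0.0293 0.103 ]
t1 [0.5501 0.0639 0.129 ]
t2 [0.6189 0.0665 0.129 ]
c1 [ 0.4164 -0.0801  0.008 ]
c2 [0.4154 0.1241 0.008 ]
c3 [0.9078 0.1232 0.008 ]
```

View pics/c2.png

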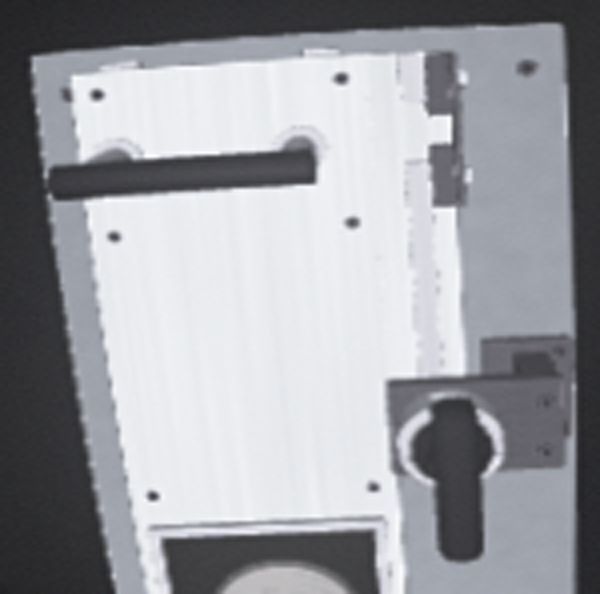

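Request:
carry_out(
  moves=[100,0.5,0.1,0,-0.14,100,0.5,0.1,0,-0.14,100,0.5,0.1,0,-0.14,100,0.5,0.1,0,-0.14,100,0.5,0.1,0,-0.14,100,0.5,0.1,0,-0.14,100,0.5,0.1,0,-0.14,100,0.5,0.1,0,-0.14,100,0.5,0.1,0,-0.14,100,0.5,0.1,0,-0.14],
)

```text
clock: 3.2
position: [0.5456, 0.058, 0.331]
ee_rot: [-0.0, 0.667, 0.745, 0.0]
contact_force: [-0.1, -0.3, -0.3]
width: 0.0852
```

Request:
carry_out(
  moves=[100,0.5,0.1,-1,-0.14,100,0.5,0.1,-1,-0.14,100,0.5,0.1,-1,-0.14,100,0.5,0.1,-1,-0.14,100,0.5,0.1,-1,-0.14,100,0.5,0.1,-1,-0.14,100,0.5,0.1,-1,-0.14,100,0.5,0.1,-1,-0.14,100,0.0,0.1,-1,-0.14,100,0.0,0.1,0,-0.14],
)

```text
clock: 4.2
position: [0.5846, 0.0681, 0.2392]
ee_rot: [-0.001, 0.99, 0.14, -0.002]
contact_force: [0.2, -0.7, 0.5]
width: 0.0853
```

Request:
carry_out(
  moves=[100,0,0,0,-0.14,100,0,0,0,-0.14,100,0,0,0,0,100,0,0,0,0,100,0,0,0,0,100,0,0,0,0,100,0,0,0,0,100,0,0,0,0,100,0,0,0,0,100,0,0,0,0],
)

```text
clock: 5.2
position: [0.5866, 0.0659, 0.2406]
ee_rot: [0.0, 1.0, 0.002, -0.0]
contact_force: [0.5, 1.0, 0.3]
width: 0.0854
```

Run:
```python
from h import *
s=manip.get_state();print({k:np.round(s[k],4) for k in('clock','qpos','position','ee_rot')})
im=manip.get_image('wrist');cv2.imwrite('pics/w2.png',im[:,:,::-1])
np.save('s2.npy',np.r_[s['position'],s['ee_rot']])
```

```text
{'clock': np.float64(5.2), 'qpos': array([-5.8000e-03,  2.7850e-01,  1.3906e+00, -1.0000e-04,  1.4725e+00,
        1.5612e+00]), 'position': array([0.5866, 0.0659, 0.2406]), 'ee_rot': array([ 0.    ,  1.    ,  0.0019, -0.    ])}
```

View pics/w2.png

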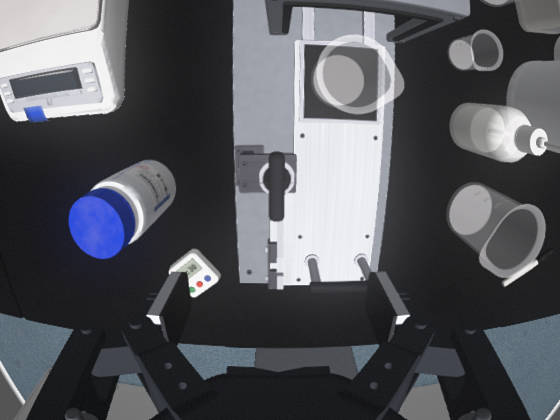

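The second wrist view (up = +x, left = +y) shows the T-bar running vertically from (277,152) to (277,221), with the collar round (276,178). The handle bar is at (311,287)–(370,285).

Run:
```python
from h import *
v=np.load('s2.npy');s=dict(position=v[:3],ee_rot=v[3:])
for n,p,z in(('tFar',(277,221),.129),('tNear',(277,152),.129),('L',(269.5,195),.129),('R',(284.5,195),.129),('collar',(276,178),.084),('h1',(310,287),.1),('h2',(371,285),.1)): print(n,wat(p,z,s).round(4))
im=cv2.imread('pics/w2.png');g=im[140:240,255:300].max(2)
for r in range(5,95,8): print(140+r,''.join('#' if x<70 else '.' for x in g[r]))
print(''.join('%4d'%x for x in g[:,22]))
```

```text
tFar [0.5595 0.0659 0.129 ]
tNear [0.6252 0.0661 0.129 ]
L [0.5851 0.0729 0.129 ]
R [0.5852 0.059  0.129 ]
collar [0.5906 0.0671 0.084 ]
h1 [0.4669 0.0277 0.1   ]
h2 [ 0.4674 -0.0451  0.1   ]
145 .............................................
153 ................############.................
161 ..............####........###................
169 .............#####.#......#####..............
177 .........#########.........########..........
185 ...........########........###.##............
193 ...............###.........##................
201 ...............###........##.................
209 ...............###.........#.................
217 ...............###.........#.................
225 .............................................
233 .............................................
 174 172 172 173 173 171 172 172 170 171 171 115  61  53  57  60  62  64  69  69  73  74  71  71  73  71  73  72  70  70  73  71  70  70  71  72  70  72  72  71  72  72  72  70  71  74  71  72  74  73  73  72  73  74  73  73  75  75  73  74  74  72  74  74  73  74  75  73  75  74  74  75  75  76  75  74  74  75  75  70  75 152 218 232 231 231 230 231 230 231 230 230 231 231 231 231 231 231 231 232
```

Request:
carry_out(
  moves=[60,0.35,0,-1,0,60,0,0,-2,0,60,0,0,-2,0,60,0,0,-2,0,60,0,0,-2,0,60,0,0,-2,0,60,0,0,-1.5,0,60,0,0,-1,0,60,0,0,-0.6,0,60,0,0,0,0],
)

```text
clock: 6.25
position: [0.5897, 0.066, 0.0988]
ee_rot: [0.0, 1.0, 0.002, -0.001]
contact_force: [-0.6, 1.4, -0.8]
width: 0.0514
```

Request:
carry_out(
  moves=[0,0,0,0,0,0,0,0,0,0,0,0,0,0,0,0,0,0,0,0,0,0,0,0,0,0,0,0,0,0,0,0,0,0,0,0,0,0,0,0,0,0,0,0,0,0,0,0,0,0],
  squeeze=60,
)

```text
clock: 7.25
position: [0.5901, 0.066, 0.0996]
ee_rot: [0.0, 1.0, 0.002, -0.0]
contact_force: [0.1, -0.4, 0.2]
width: -0.0
```

The fingers closed on nothing, so I'll look.

Run:
```python
from h import *
s=manip.get_state();print({k:np.round(s[k],4) for k in('clock','qpos','position','contact_force','width')})
im=manip.get_image('wrist')[120:420,100:460];a=manip.get_image('scene')[140:300,200:400]
o=np.zeros((600,760,3),np.uint8);o[:300,:360]=im;b=cv2.resize(a,(400,320));o[:320,360:]=b
c=manip.get_image('side')[150:280,220:380];o[320:,360:]=cv2.resize(c,(400,280))
cv2.imwrite('pics/w3.png',o[:,:,::-1])
```

```text
{'clock': np.float64(7.25), 'qpos': array([-5.6000e-03,  3.7060e-01,  1.6122e+00, -1.0000e-04,  1.1589e+00,
        1.5614e+00]), 'position': array([0.5901, 0.066 , 0.0996]), 'contact_force': array([ 0.1439, -0.4155,  0.1597]), 'width': np.float64(-0.0)}
```

View pics/w3.png

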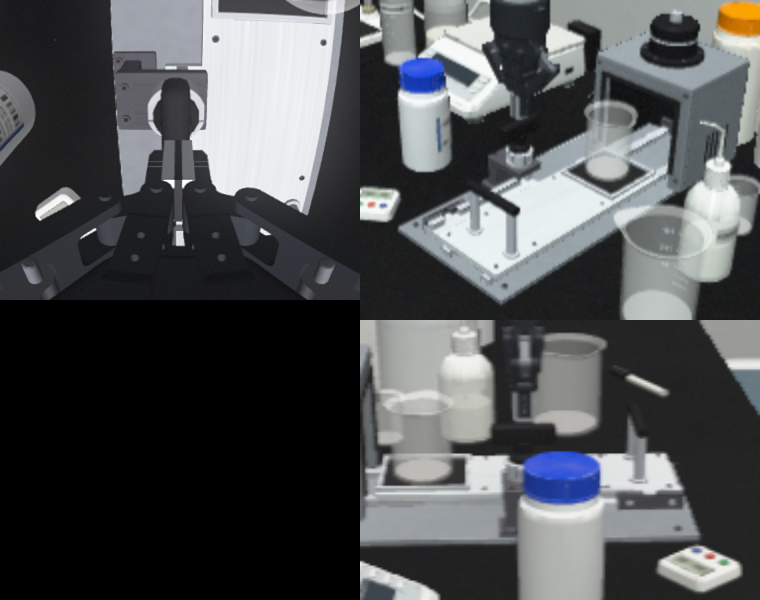

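The wrist crop shows the shut fingers ending at full-image (277,270), short of the bar (77–140 in the crop). Side and scene views show the tips just above the bar. I'll check where the tips really are against the reported TCP.

Run:
```python
from h import *
def tri(p1,p2):
    (o1,d1),(o2,d2)=ray('scene',p1),ray('side',p2)
    t=np.linalg.lstsq(np.c_[d1,-d2],o2-o1,rcond=None)[0];a,b=o1+d1*t[0],o2+d2*t[1];return a.round(4),b.round(4)
print('tip',tri((279,200),(285,195.5)))
c=manip.camera_info('wrist');H=np.linalg.inv(c['hand_eye']);f=210/np.tan(np.radians(c['fov_y']/2))
def wp(p):
    q=H@np.r_[p,1];r=np.hypot(q[0],q[1]);t=np.arctan2(r,q[2]);return (c['cx']+f*t*q[0]/r,c['cy']+f*t*q[1]/r)
for z in(0,-.013,-.02,-.03,-.04): print(z,np.round(wp([0,0,z]),1))
s=manip.get_state()
for px in((277,258),(277,197)): print('bar end',[wat(px,z,s).round(4) for z in(.09,.1,.117,.129)])
# project reported TCP and the bar top into scene & side
for n in('scene','side'):
    k=manip.camera_info(n);f=210/np.tan(np.radians(k['fov_y']/2));K=np.array([[f,0,k['cx']],[0,f,k['cy']],[0,0,1.]])
    print(n,cv2.projectPoints(np.array([[.59,.066,.0996],[.59,.066,.129],[.59,.066,.117],[.557,.066,.129],[.623,.066,.129]]),k['rvec'],k['tvec'],K,None)[0][:,0].round(1).tolist())
```

```text
tip (array([0.588 , 0.0639, 0.1312]), array([0.5919, 0.0625, 0.1344]))
0 [276.6 245.5]
-0.013 [276.5 255.3]
-0.02 [276.4 261.2]
-0.03 [276.4 270.2]
-0.04 [276.3 280.3]
bar end [array([0.5766, 0.0657, 0.09  ]), array([0.5818, 0.0657, 0.1   ]), array([0.5907, 0.0657, 0.117 ]), array([0.597 , 0.0657, 0.129 ])]
bar end [array([0.6175, 0.0659, 0.09  ]), array([0.6205, 0.0659, 0.1   ]), array([0.6256, 0.0658, 0.117 ]), array([0.6292, 0.0658, 0.129 ])]
scene [[278.9, 209.6], [279.0, 200.2], [279.0, 204.1], [270.1, 204.3], [287.5, 196.3]]
side [[285.9, 208.7], [285.8, 198.0], [285.8, 202.4], [299.0, 197.8], [272.6, 198.2]]
```

The images put the real fingertips about 30 mm above the reported TCP, at z ≈ 0.13. Closing to zero width with no force fits that. I'll open, go down 2.5 cm and try again.

Request:
carry_out(
  moves=[50,0,0,0,0,50,0,0,0,0,50,0,0,0,0,50,0,0,0,0,50,0,0,-0.5,0,50,0,0,-0.5,0,50,0,0,-0.5,0,50,0,0,-0.5,0,50,0,0,-0.5,0,50,0,0,0,0],
)

```text
clock: 8.4
position: [0.5894, 0.066, 0.0736]
ee_rot: [0.0, 1.0, 0.002, -0.001]
contact_force: [-0.5, -0.3, -0.4]
width: 0.0427
```

Request:
carry_out(
  moves=[0,0,0,0,0,0,0,0,0,0,0,0,0,0,0,0,0,0,0,0,0,0,0,0,0,0,0,0,0,0,0,0,0,0,0,0,0,0,0,0,0,0,0,0,0,0,0,0,0,0],
  squeeze=60,
)

```text
clock: 9.4
position: [0.5904, 0.0668, 0.0751]
ee_rot: [-0.001, 1.0, 0.002, 0.0]
contact_force: [-1.4, 5.4, 3.6]
width: 0.0136
```

Run:
```python
from h import *
s=manip.get_state();print({k:np.round(s[k],4) for k in('clock','qpos','position','contact_force','moment','width')})
im=manip.get_image('wrist')[120:420,100:460];a=manip.get_image('scene')[180:240,240:320]
o=np.zeros((600,760,3),np.uint8);o[:300,:360]=im;o[:300,360:]=cv2.resize(a,(400,300))
c=manip.get_image('side')[160:230,240:340];o[320:,360:]=cv2.resize(c,(400,280))
cv2.imwrite('pics/w4.png',o[:,:,::-1])
```

```text
{'clock': np.float64(9.4), 'qpos': array([-5.2000e-03,  3.9240e-01,  1.6450e+00,  1.4000e-03,  1.1034e+00,
        1.5614e+00]), 'position': array([0.5904, 0.0668, 0.0751]), 'contact_force': array([-1.4221,  5.3762,  3.5919]), 'moment': array([0.8911, 0.0753, 0.0156]), 'width': np.float64(0.0136)}
```

Request:
carry_out(
  moves=[40,0,0.1,0,0,40,0,0,0,0,40,0,0,-0.3,0,40,0,0,-0.4,0,40,0,0,0,0,0,0,0,0,0,0,0,0,0,0,0,0,0,0,0,0,0,0,0,0,0,0,0,0,0],
  squeeze=60,
)

```text
clock: 10.55
position: [0.59, 0.0673, 0.0677]
ee_rot: [-0.0, 1.0, 0.002, -0.0]
contact_force: [-0.4, 0.8, 0.8]
width: 0.0139
```

Request:
carry_out(
  moves=[0,0,0,0,0,0,0,0,0.3,0,0,0,0,0.3,0,0,0,0,0.3,0,0,0,0,0.3,0,0,0,0,0.3,0,0,0,0,0.2,0,0,0,0,0.1,0,0,0,0,0,0,0,0,0,0,0],
)

```text
clock: 11.55
position: [0.5897, 0.0672, 0.0853]
ee_rot: [-0.0, 1.0, 0.002, -0.0]
contact_force: [1.9, 3.8, -14.9]
width: 0.0142
```

Raised about 17.6 mm and the spring shows about −15 N. Now the quarter turn.

Request:
carry_out(
  moves=[0,0,0,0,0.08,0,0,0,0,0.08,0,0,0,0,0.08,0,0,0,0,0.08,0,0,0,0,0.08,0,0,0,0,0.08,0,0,0,0,0.08,0,0,0,0,0.08,0,0,0,0,0.08,0,0,0,0,0.08],
)

```text
clock: 12.55
position: [0.59, 0.0665, 0.0854]
ee_rot: [0.0, 0.92, 0.393, -0.0]
contact_force: [2.2, 1.8, -13.9]
width: 0.0142
```

Request:
carry_out(
  moves=[0,0,0,0,0.08,0,0,0,0,0.08,0,0,0,0,0.08,0,0,0,0,0.08,0,0,0,0,0.08,0,0,0,0,0.08,0,0,0,0,0.08,0,0,0,0,0.08,0,0,0,0,0.08,0,0,0,0,0.05],
)

```text
clock: 13.55
position: [0.5907, 0.0663, 0.0855]
ee_rot: [0.001, 0.705, 0.709, -0.0]
contact_force: [2.6, 1.5, -14.7]
width: 0.0142
```

Run:
```python
from h import *
s=manip.get_state();print({k:np.round(s[k],4) for k in('clock','qpos','position','ee_rot','contact_force','moment','width')})
```

```text
{'clock': np.float64(13.55), 'qpos': array([-4.4000e-03,  3.8310e-01,  1.6308e+00, -1.4000e-03,  1.1265e+00,
       -9.5000e-03]), 'position': array([0.5907, 0.0663, 0.0855]), 'ee_rot': array([ 0.0009,  0.7051,  0.7091, -0.    ]), 'contact_force': array([  2.6272,   1.46  , -14.6934]), 'moment': array([ 0.1452, -0.6522, -0.0055]), 'width': np.float64(0.0142)}
```

Request:
carry_out(
  moves=[0,0,0,-0.2,0,0,0,0,-0.2,0,0,0,0,-0.2,0,0,0,0,-0.2,0,0,0,0,0,0,0,0,0,0,0,0,0,0,0,0,0,0,0,0,0,0,0,0,0,0,0,0,0,0,0],
)

```text
clock: 14.55
position: [0.5908, 0.0666, 0.0786]
ee_rot: [0.001, 0.706, 0.708, 0.0]
contact_force: [1.8, -2.7, 2.8]
width: 0.0141
```

Parked: z is 10.9 mm above home and the spring force has gone. Release and move over to the bow handle.

Request:
carry_out(
  moves=[45,0,0,0,0,45,0,0,0,0,45,0,0,0,0,45,0,0,0,0,45,0,0,1,0,45,0,0,2,0,45,0,0,2,0,45,0,0,1,0,45,-1,-0.5,0.3,0,45,-2,-1.5,0,0],
)

```text
clock: 15.55
position: [0.5604, 0.0474, 0.1408]
ee_rot: [0.0, 0.706, 0.709, 0.001]
contact_force: [-0.1, -0.3, 0.5]
width: 0.0384
```

Request:
carry_out(
  moves=[45,-2,-1.5,0,0,45,-2,-1.5,0,0,45,-2,-1.5,0,0,45,-2,-1,0,0,45,-1.5,-0.5,0,0,45,0,0,0,0,45,0,0,0,0,45,0,0,0,0,45,0,0,0,0,45,0,0,0,0],
)

```text
clock: 16.55
position: [0.4657, -0.0127, 0.1405]
ee_rot: [-0.0, 0.706, 0.708, 0.0]
contact_force: [0.2, -0.1, -0.5]
width: 0.0383
```

Run:
```python
from h import *
s=manip.get_state();print({k:np.round(s[k],4) for k in('clock','position','ee_rot','contact_force')})
im=manip.get_image('wrist');a=manip.get_image('scene')[160:290,210:370]
o=np.zeros((420,800,3),np.uint8);o[:,:440]=im[:,60:500];o[:292,440:]=cv2.resize(a,(360,292))
cv2.imwrite('pics/w5.png',o[:,:,::-1])
np.save('s5.npy',np.r_[s['position'],s['ee_rot']])
```

```text
{'clock': np.float64(16.55), 'position': array([ 0.4657, -0.0127,  0.1405]), 'ee_rot': array([-0.000e+00,  7.058e-01,  7.084e-01,  1.000e-04]), 'contact_force': array([ 0.2322, -0.0939, -0.4564])}
```

View pics/w5.png

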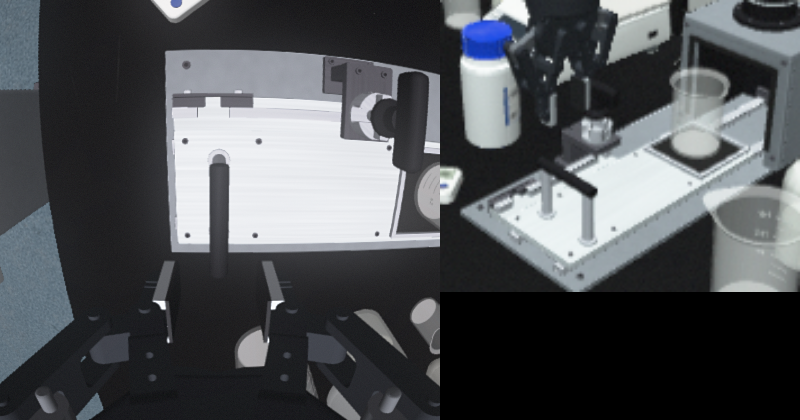

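The T-bar stands parked across the changer at (408,120), and the bow handle, at column 219, sits midway between the fingers. Descend (9 cm) and grip.

Run:
```python
from h import *
v=np.load('s5.npy');s=dict(position=v[:3],ee_rot=v[3:])
for p in((279,163),(279,278)): print(wat(p,.104,s).round(4))
```

```text
[0.4656 0.0303 0.104 ]
[ 0.466  -0.0572  0.104 ]
```

Request:
carry_out(
  moves=[45,0,0,-1,0,45,0,0,-1.5,0,45,0,0,-1.5,0,45,0,0,-1.5,0,45,0,0,-1.5,0,45,0,0,-1,0,45,0,0,-1,0,45,0,0,0,0,0,0,0,0,0,0,0,0,0,0],
  squeeze=40,
)

```text
clock: 17.65
position: [0.466, -0.013, 0.0512]
ee_rot: [0.001, 0.706, 0.708, 0.001]
contact_force: [0.7, -0.2, -2.3]
width: 0.0122
```

Request:
carry_out(
  moves=[0,0,0,0,0,0,0,0,0,0,0,0,0,0,0,0,0,0,0,0,0,0,0,0,0,0,0,0,0,0,0,0,0,0,0,0,0,0,0,0,0,0,0,0,0,0,0,0,0,0],
)

```text
clock: 18.65
position: [0.466, -0.0131, 0.0511]
ee_rot: [0.001, 0.706, 0.708, 0.001]
contact_force: [1.6, 0.3, 5.3]
width: 0.0122
```

Request:
carry_out(
  moves=[0,0.1,0,0,0,0,0.2,0,0,0,0,0.3,0,0,0,0,0.4,0,0,0,0,0.5,0,0,0,0,0.5,0,0,0,0,0.5,0,0,0,0,0.5,0,0,0,0,0.5,0,0,0,0,0.5,0,0,0],
)

```text
clock: 19.65
position: [0.5038, -0.013, 0.0511]
ee_rot: [-0.001, 0.706, 0.708, -0.001]
contact_force: [-2.3, -0.2, 9.4]
width: 0.0123
```

Request:
carry_out(
  moves=[0,0.5,0,0,0,0,0.5,0,0,0,0,0.5,0,0,0,0,0.5,0,0,0,0,0.5,0,0,0,0,0.5,0,0,0,0,0.5,0,0,0,0,0.5,0,0,0,0,0.5,0,0,0,0,0.5,0,0,0],
)

```text
clock: 20.65
position: [0.5538, -0.013, 0.0511]
ee_rot: [-0.001, 0.706, 0.708, -0.001]
contact_force: [-1.8, -0.1, 8.1]
width: 0.0125
```

Request:
carry_out(
  moves=[0,0.5,0,0,0,0,0.5,0,0,0,0,0.5,0,0,0,0,0.4,0,0,0,0,0.3,0,0,0,0,0.2,0,0,0,0,0.1,0,0,0,0,0,0,0,0,0,0,0,0,0,0,0,0,0,0],
)

```text
clock: 21.65
position: [0.5792, -0.0129, 0.0511]
ee_rot: [-0.0, 0.706, 0.708, -0.001]
contact_force: [-1.4, 0.3, 7.5]
width: 0.0125
```

Request:
carry_out(
  moves=[45,0,0,0,0,45,0,0,0,0,45,0,0,0,0,45,0,0,0,0,45,0,0,1,0,45,0,0,2,0,45,0,0,2,0,45,0,0,2,0,45,0,0,2,0,45,0.1,1,0,0],
)

```text
clock: 22.65
position: [0.5835, -0.0038, 0.1442]
ee_rot: [0.003, 0.707, 0.708, 0.002]
contact_force: [1.7, -0.1, -0.2]
width: 0.0382
```

Request:
carry_out(
  moves=[45,0.2,2,0,0,45,0.3,2,0,0,45,0.3,2,0,0,45,0.2,1,0,0,45,0,0,-1,0,45,0,0,-2,0,45,0,0,-2,0,45,0,0,-1.25,0,45,0,0,0,0,45,0,0,0,0],
)

```text
clock: 23.65
position: [0.5912, 0.0666, 0.078]
ee_rot: [-0.0, 0.706, 0.708, -0.0]
contact_force: [0.4, 0.1, 0.9]
width: 0.0384
```

Request:
carry_out(
  moves=[0,0,0,0,0,0,0,0,0,0,0,0,0,0,0,0,0,0,0,0,0,0,0,0,0,0,0,0,0,0,0,0,0,0,0,0,0,0,0,0,0,0,0,0,0,0,0,0,0,0],
  squeeze=60,
)

```text
clock: 24.65
position: [0.5913, 0.0668, 0.0794]
ee_rot: [0.001, 0.706, 0.708, 0.0]
contact_force: [-1.5, -1.2, 6.2]
width: 0.014
```

Request:
carry_out(
  moves=[0,0,0,0.2,0,0,0,0,0.2,0,0,0,0,0.2,0,0,0,0,0.1,0,0,0,0,0,0,0,0,0,0,-0.04,0,0,0,0,-0.08,0,0,0,0,-0.08,0,0,0,0,-0.08,0,0,0,0,-0.08],
)

```text
clock: 25.65
position: [0.5905, 0.0669, 0.0844]
ee_rot: [-0.0, 0.822, 0.569, -0.001]
contact_force: [1.2, -1.1, -13.4]
width: 0.0139
```

Request:
carry_out(
  moves=[0,0,0,0,-0.08,0,0,0,0,-0.08,0,0,0,0,-0.08,0,0,0,0,-0.08,0,0,0,0,-0.08,0,0,0,0,-0.08,0,0,0,0,-0.08,0,0,0,0,-0.08,0,0,0,0,-0.08,0,0,0,0,-0.08],
)

```text
clock: 26.65
position: [0.5902, 0.0672, 0.0844]
ee_rot: [-0.0, 0.979, 0.204, -0.001]
contact_force: [1.3, -0.2, -12.2]
width: 0.0137
```

Request:
carry_out(
  moves=[0,0,0,0,-0.08,0,0,0,0,-0.08,0,0,0,0,-0.08,0,0,0,0,-0.08,0,0,0,0,-0.08,0,0,0,0,0,0,0,0,-0.3,0,0,0,0,-0.3,0,0,0,0,-0.3,0,0,0,0,0,0],
)

```text
clock: 27.65
position: [0.5904, 0.0674, 0.0764]
ee_rot: [-0.0, 1.0, 0.007, -0.001]
contact_force: [-2.2, 0.7, -8.6]
width: 0.0141
```

Request:
carry_out(
  moves=[36,0,0,0,0,36,0,0,0,0,36,0,0,0,0,36,0,0,0.5,0,36,0,0,2,0,36,0,0,2,0,36,0,0,2,0,36,0,0,0,0.13,36,0,-1,0,0.13,36,-0.1,-1,0,0.13],
)

```text
clock: 28.65
position: [0.5909, 0.0469, 0.1424]
ee_rot: [0.0, 0.979, 0.204, 0.001]
contact_force: [0.1, -1.3, 0.8]
width: 0.0306
```

Request:
carry_out(
  moves=[45,-0.1,-1,0,0.13,45,-0.2,-1,0,0.13,45,-0.2,-1,0,0.13,45,-0.2,-1,0,0.13,45,-0.2,-1,0,0.13,45,-0.1,-1,0,0.13,45,0,0,0,0.13,45,0,0,0,0.13,45,0,0,0,0.13,45,0,0,0,0],
)

```text
clock: 29.65
position: [0.5807, -0.0132, 0.142]
ee_rot: [0.001, 0.706, 0.708, 0.001]
contact_force: [0.0, -0.3, 0.8]
width: 0.0384
```

Run:
```python
from h import *
s=manip.get_state();print({k:np.round(s[k],4) for k in('clock','position','ee_rot','contact_force')})
im=manip.get_image('wrist');a=manip.get_image('scene')[160:290,210:370]
o=np.zeros((420,800,3),np.uint8);o[:,:440]=im[:,60:500];o[:292,440:]=cv2.resize(a,(360,292))
cv2.imwrite('pics/w6.png',o[:,:,::-1])
```

```text
{'clock': np.float64(29.65), 'position': array([ 0.5807, -0.0132,  0.142 ]), 'ee_rot': array([8.000e-04, 7.062e-01, 7.080e-01, 5.000e-04]), 'contact_force': array([ 0.0366, -0.3463,  0.8351])}
```

View pics/w6.png

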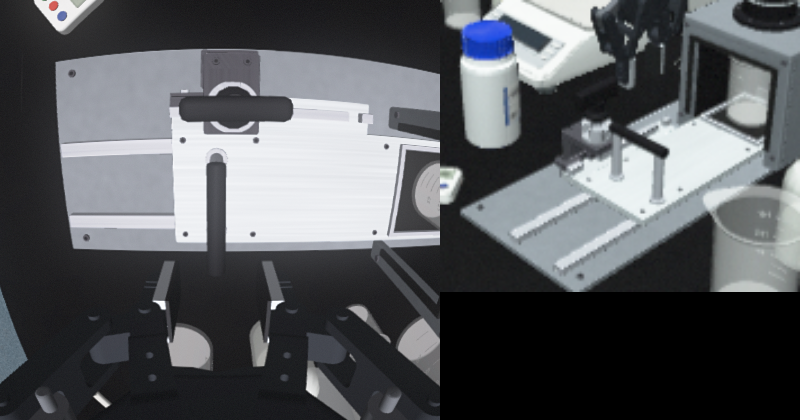

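The T-bar is back along x, and the tray is mostly in with the beaker in the chamber mouth. Down, grip the handle, and search.

Request:
carry_out(
  moves=[45,-0.1,0,-1,0,45,0,0,-2,0,45,0,0,-2,0,45,0,0,-2,0,45,0,0,-1,0,45,0,0,-1.1,0,45,0,0,0,0,0,0,0,0,0,0,0,0,0,0,0,0,0,0,0],
  squeeze=40,
)

```text
clock: 30.75
position: [0.5798, -0.0131, 0.051]
ee_rot: [0.001, 0.706, 0.708, 0.001]
contact_force: [0.7, 0.5, 1.9]
width: 0.0126
```

Request:
carry_out(
  moves=[0,0,0,0,0,0,0,0,0,0,0,0.1,0,0,0,0,0.1,0,0,0,0,0.1,0,0,0,0,0.1,0,0,0,0,0.1,0,0,0,0,0.1,0,0,0,0,0,0,0,0,0,0,0,0,0],
)

```text
clock: 31.75
position: [0.5829, -0.0131, 0.0509]
ee_rot: [-0.001, 0.706, 0.708, -0.001]
contact_force: [-5.6, 0.4, 9.3]
width: 0.0121
```

Request:
carry_out(
  moves=[0,0.05,0,0,0,0,0.05,0,0,0,0,0.05,0,0,0,0,0.05,0,0,0,0,0.05,0,0,0,0,0.05,0,0,0,0,0.05,0,0,0,0,0.05,0,0,0,0,0,0,0,0,0,0,0,0,0],
)

```text
clock: 32.75
position: [0.5864, -0.013, 0.0509]
ee_rot: [-0.002, 0.706, 0.708, -0.002]
contact_force: [-5.8, -0.7, 9.8]
width: 0.0121
```

Request:
carry_out(
  moves=[0,0.05,0,0,0,0,0.05,0,0,0,0,0.05,0,0,0,0,0.05,0,0,0,0,0.05,0,0,0,0,0.05,0,0,0,0,0,0,0,0,0,0,0,0,0,0,0,0,0,0,0,0,0,0,0],
)

```text
clock: 33.75
position: [0.5948, -0.0131, 0.0511]
ee_rot: [0.002, 0.706, 0.708, 0.002]
contact_force: [3.6, 0.9, 4.0]
width: 0.0123
```

The tray jumped ahead of the command and the force changed sign, so it probably snapped in. I'll test by pushing and pulling.

Request:
carry_out(
  moves=[0,0.1,0,0,0,0,0.1,0,0,0,0,0.1,0,0,0,0,0.1,0,0,0,0,0.1,0,0,0,0,0,0,0,0,0,0,0,0,0,0,0,0,0,0,0,0,0,0,0,0,0,0,0,0],
)

```text
clock: 34.75
position: [0.596, -0.0131, 0.051]
ee_rot: [-0.001, 0.706, 0.708, -0.001]
contact_force: [-1.5, 0.0, 10.1]
width: 0.0121
```

Request:
carry_out(
  moves=[0,-0.1,0,0,0,0,-0.1,0,0,0,0,-0.1,0,0,0,0,-0.1,0,0,0,0,-0.1,0,0,0,0,-0.1,0,0,0,0,-0.1,0,0,0,0,0,0,0,0,0,0,0,0,0,0,0,0,0,0],
)

```text
clock: 35.75
position: [0.5948, -0.0131, 0.051]
ee_rot: [0.003, 0.706, 0.708, 0.003]
contact_force: [9.2, 1.7, 2.2]
width: 0.0125
```

Request:
carry_out(
  moves=[0,-0.1,0,0,0,0,-0.1,0,0,0,0,-0.1,0,0,0,0,-0.1,0,0,0,0,0,0,0,0,0,0,0,0,0,0,0,0,0,0,0,0,0,0,0,0,0,0,0,0,0,0,0,0,0],
)

```text
clock: 36.75
position: [0.5949, -0.0131, 0.0511]
ee_rot: [0.006, 0.706, 0.708, 0.006]
contact_force: [15.7, 2.2, -3.8]
width: 0.0124
```

Request:
carry_out(
  moves=[0,0.2,0,0,0,0,0.2,0,0,0,0,0.2,0,0,0,0,0.2,0,0,0,0,0.2,0,0,0,0,0.2,0,0,0,0,0.2,0,0,0,0,0,0,0,0,0,0,0,0,0,0,0,0,0,0],
)

```text
clock: 37.75
position: [0.5982, -0.0131, 0.051]
ee_rot: [-0.001, 0.706, 0.708, -0.001]
contact_force: [-2.5, -0.5, 10.8]
width: 0.0126
```

Request:
carry_out(
  moves=[0,0.1,0,0,0,0,0.1,0,0,0,0,0.1,0,0,0,0,0.1,0,0,0,0,0.1,0,0,0,0,0,0,0,0,0,0,0,0,0,0,0,0,0,0,0,0,0,0,0,0,0,0,0,0],
)

```text
clock: 38.75
position: [0.5981, -0.013, 0.0509]
ee_rot: [-0.004, 0.706, 0.708, -0.005]
contact_force: [-10.9, -0.3, 18.1]
width: 0.0126
```

Request:
carry_out(
  moves=[0,-0.2,0,0,0,0,-0.2,0,0,0,0,-0.2,0,0,0,0,0,0,0,0,0,0,0,0,0,0,0,0,0,0,0,0,0,0,0,0,0,0,0,0,0,0,0,0,0,0,0,0,0,0],
)

```text
clock: 39.75
position: [0.598, -0.0131, 0.051]
ee_rot: [-0.001, 0.706, 0.708, -0.001]
contact_force: [-2.4, -0.2, 9.9]
width: 0.0125
```

Blocked at both ends with 3.3 mm of play, which matches the 13 mm notch and 10 mm pin. Centre the tray, release, retract and look.

Request:
carry_out(
  moves=[0,-0.2,0,0,0,0,-0.1,0,0,0,0,0,0,0,0,45,0,0,0,0,45,0,0,0,0,45,0,0,0,0,45,0,0,0,0,45,0,0,1,0,45,0,0,2,0,45,0,0,2,0],
)

```text
clock: 40.75
position: [0.5958, -0.013, 0.1009]
ee_rot: [-0.0, 0.706, 0.708, -0.0]
contact_force: [0.5, 0.1, -0.2]
width: 0.0381
```

Request:
carry_out(
  moves=[45,0,0,2,0,45,0,0,3,0,45,-1,0,3,0,45,-3,0,3,0,45,-4,0,1,0,45,-4,0,0,0,45,-2,0,0,0,45,-1,0,0,0,45,0,0,0,0,45,0,0,0,0],
)

```text
clock: 41.75
position: [0.4474, -0.0131, 0.2205]
ee_rot: [0.001, 0.706, 0.708, 0.001]
contact_force: [0.3, 0.5, -0.3]
width: 0.0386
```

Run:
```python
from h import *
s=manip.get_state();print({k:np.round(s[k],4) for k in('clock','position','contact_force')})
im=manip.get_image('wrist');a=manip.get_image('scene')[150:290,210:390];c=manip.get_image('side')[150:290,200:380]
o=np.zeros((600,800,3),np.uint8);o[:311,:400]=cv2.resize(a,(400,311));o[:311,400:]=cv2.resize(c,(400,311));o[311:,:385]=cv2.resize(im,(385,289))
cv2.imwrite('pics/w7.png',o[:,:,::-1])
for n in('scene','side'):
    k=manip.camera_info(n);f=210/np.tan(np.radians(k['fov_y']/2));K=np.array([[f,0,k['cx']],[0,f,k['cy']],[0,0,1.]])
    print(n,[cv2.projectPoints(np.array([[.59,.067,z]]),k['rvec'],k['tvec'],K,None)[0].ravel().round(1) for z in(.105,.129,.137)])
# bar vertical profile in start vs now images
for n,c in(('scene',279),('side',286)):
    p=cv2.imread(f'pics/{n}0.png')[185:225,c].max(1);q=manip.get_image(n)[185:225,c].max(1);print(n);print(*p);print(*q)
```

```text
{'clock': np.float64(41.75), 'position': array([ 0.4474, -0.0131,  0.2205]), 'contact_force': array([ 0.2922,  0.4647, -0.3104])}
scene [array([278.7, 207.7]), array([278.7, 200.1]), array([278.7, 197.5])]
side [array([285.9, 206.9]), array([285.8, 198.2]), array([285.8, 195.2])]
scene
177 174 174 167 157 129 30 31 27 27 29 25 26 29 32 37 37 28 26 24 20 20 19 22 25 21 28 28 46 46 34 84 178 189 165 164 162 162 156 126
181 180 176 172 160 132 30 27 30 26 28 27 28 30 39 39 39 37 23 22 22 22 23 25 24 24 25 29 47 44 36 85 181 192 170 168 164 164 160 130
side
35 36 34 35 36 36 34 36 35 36 35 33 33 45 50 41 33 31 29 30 31 28 40 32 29 30 32 42 49 72 181 203 216 210 207 163 133 128 125 125
38 37 37 37 36 35 34 35 36 35 38 35 35 45 53 41 35 32 31 31 31 31 40 34 31 32 31 43 50 73 185 207 219 214 211 168 136 131 128 128
```

View pics/w7.png

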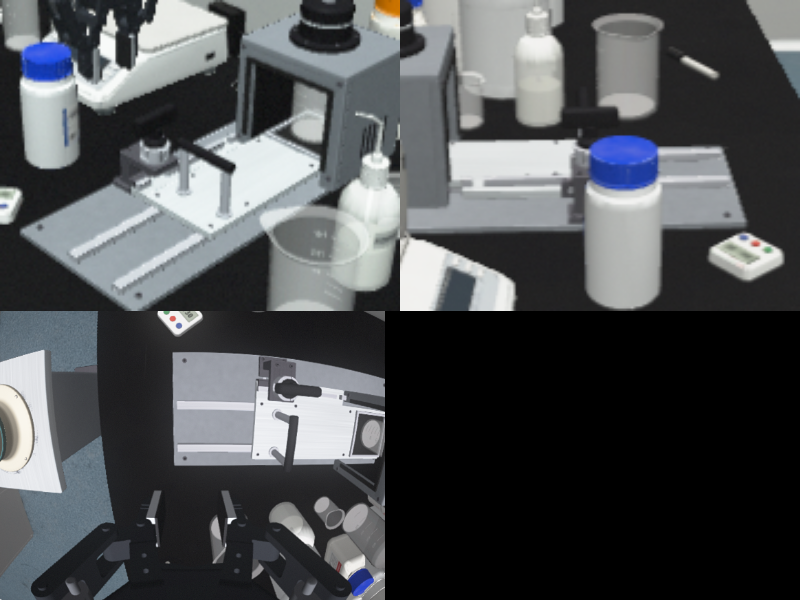

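The T-handle's height profile in both fixed cameras is the same as at the start, when the pin was home. The beaker stands upright in the chamber and nothing else has moved, so I'm handing in.

```bash
python3 -c "
from rig import manip
print(manip.sign_off(), manip.get_state()['clock'])"
```

```text
the job is handed in; nothing more can be done
the job is handed in; nothing more can be done
```

The beaker is in the measuring chamber and the tray is locked there. I handed the job in at about 42 s on the robot's clock, out of 64 s.

- **Parking:** I pulled up the T-handle and gave it a quarter turn. It parked in the rest notch at about 10.9 mm, and the spring load on the gripper dropped away.
- **Tray run:** I ran the tray in to about 115 mm by its bow handle and turned the T-handle back. I then pushed slowly until the tray jumped ahead of the command and stopped.
- **Lock check by feel:** pulling met 15.7 N and pushing met 10.9 N, and the tray did not move under either. The play between the two stops was 3.3 mm, close to the 3 mm of a 10 mm pin in a 13 mm notch. The notch centre lies at about 130.5 mm of travel.
- **Last look:** with the gripper clear, the T-handle's height in the scene and side pictures matched the start, when the pin was home. The beaker was on its stand, and the timer, wash bottle and jar looked undisturbed.

**One disagreement:** the first grasp of the T-handle closed on nothing. The fingertips really ended about 30 mm above the reported TCP, so I worked with that offset from then on. The finger opening also read 1–2 mm low on both bars.

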